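# Unload the thin-section bonding jig

## Task

The epoxy has cured: turn the T-handle of the bonding jig a quarter turn anticlockwise to release it, lift the pressure plate by that handle straight up and level off its two dowels, without binding or dragging the jig along, and stand it on its feet on clear bench. Move every bonded blank from the jig into the grey slide tray, one to a recess, glass down and flat on the floor of the recess, all the same way round: bare label end at the thumb scoop. Then close the empty jig: put the plate back over the dowels, fully down, and turn the handle clockwise to its stop so that its hammer head catches; leave the jig base where it stands and the marker, forceps and mug alone.

Things in the scene. Friction and masses are not known exactly. Their poses are not given: they have to be found in the camera images.
- jig_base: Dark steel jig base 128 x 204 x 14 mm (own x, y, z), 3 kg, loose on the bench. Origin: centre of its underside. Two upright dowels, 10 mm across, at y = +-84 mm, x = 0, tips 56 mm above the underside, the last 12 mm tapered to 4 mm. Blanks lie on its top (14 mm up) near x = +-32, y = +-50 mm. Mid-way a slotted socket, 36 x 26 mm (x, y), 13 mm above the top face, its 12 mm slot along y.
- pressure_plate: Aluminium plate 112 x 192 mm (own x, y), 18 to 26 mm above its origin, on four corner feet; about 0.6 kg with handle. Origin: under its middle, level with the feet's undersides, so 14 mm above the bench at the start. Two brass bushes (y = +-84 mm) fit the dowels with 1 mm play: it must rise 30 mm to be free. On the bench its feet carry it, with the handle's hammer head 3 mm clear.
- clamp_handle (a joint): Captive T-handle in the middle of the plate, positive anticlockwise from above. 0: bar along the plate's x, hammer head locked under the lips of the base's socket; the plate cannot rise. 1.571 (stop): bar along the plate's y, head in line with the slot, free; it passes from about 1.40. Starts at 0 to 0.25. Stiff (0.12 N m), stays where left. The plate is lifted by it; to lock it again, turn it clockwise back to 0.
- handle_bar (a point): Middle of the T-handle's black bar: 52 mm long (its own x), 12 mm thick (y), 18 mm high, 45 mm above the plate's origin. 10 mm of air between bar and plate. Carry the plate clear of the tall balance behind the jig (its front is at about x = 0.65, y -0.02 to 0.17).
- slide_tray: Grey moulded tray, 154 x 124 x 7 mm, 0.3 kg, loose, its +x roughly away from the robot. Four recesses 52 x 32 mm (x, y), floor 3 mm above the underside, 4 mm deep, in two rows: 76 mm apart along x, 60 mm along y. Each, lined dark, has a 20 mm wide thumb scoop at its -x end. Origin: on the underside below the middle of the four. The bench to its right (x 0.36 to 0.54, y -0.27 to -0.39) is clear.
- pocket_1 (a point): Middle of the floor of recess 1 of the tray.
- pocket_1_scoop (a point): Point on the floor of recess 1, 17 mm from its middle towards its thumb scoop (-x of the tray): here the label point of a blank laid the right way round comes to lie.
- pocket_2 (a point): Middle of the floor of recess 2 of the tray.
- pocket_2_scoop (a point): Point on the floor of recess 2, 17 mm from its middle towards its thumb scoop (-x of the tray): here the label point of a blank laid the right way round comes to lie.
- pocket_3 (a point): Middle of the floor of recess 3 of the tray.
- pocket_3_scoop (a point): Point on the floor of recess 3, 17 mm from its middle towards its thumb scoop (-x of the tray): here the label point of a blank laid the right way round comes to lie.
- pocket_4 (a point): Middle of the floor of recess 4 of the tray.
- pocket_4_scoop (a point): Point on the floor of recess 4, 17 mm from its middle towards its thumb scoop (-x of the tray): here the label point of a blank laid the right way round comes to lie.
- blank_1: Bonded blank (may be absent): glass slide 48 x 28 x 2 mm (own x, y, z) with a concrete slice 28 x 26 x 12 mm glued on top; 14 mm high, 35 g. Origin: centre of the glass underside. Slice centred at x = -8 mm; the last 18 mm of glass at +x are bare, with a frosted white strip. Starts on the jig base under the plate, long side roughly along the base's x, bare end either way.
- blank_1_label (a point): Point on the bare label end of that blank, x = +17 mm of its frame, on top of the glass.
- blank_2: Bonded blank (may be absent): glass slide 48 x 28 x 2 mm (own x, y, z) with a concrete slice 28 x 26 x 12 mm glued on top; 14 mm high, 35 g. Origin: centre of the glass underside. Slice centred at x = -8 mm; the last 18 mm of glass at +x are bare, with a frosted white strip. Starts on the jig base under the plate, long side roughly along the base's x, bare end either way.
- blank_2_label (a point): Point on the bare label end of that blank, x = +17 mm of its frame, on top of the glass.
- blank_3: Bonded blank (may be absent): glass slide 48 x 28 x 2 mm (own x, y, z) with a concrete slice 28 x 26 x 12 mm glued on top; 14 mm high, 35 g. Origin: centre of the glass underside. Slice centred at x = -8 mm; the last 18 mm of glass at +x are bare, with a frosted white strip. Starts on the jig base under the plate, long side roughly along the base's x, bare end either way.
- blank_3_label (a point): Point on the bare label end of that blank, x = +17 mm of its frame, on top of the glass.
- blank_4: Bonded blank (may be absent): glass slide 48 x 28 x 2 mm (own x, y, z) with a concrete slice 28 x 26 x 12 mm glued on top; 14 mm high, 35 g. Origin: centre of the glass underside. Slice centred at x = -8 mm; the last 18 mm of glass at +x are bare, with a frosted white strip. Starts on the jig base under the plate, long side roughly along the base's x, bare end either way.
- blank_4_label (a point): Point on the bare label end of that blank, x = +17 mm of its frame, on top of the glass.
- marker: Blue-capped white marker pen lying on the bench, 136 mm long. Leave it alone.
- forceps: Steel forceps lying on the bench, 130 mm long. Leave them alone.
- mug: White plastic mug with a handle, 72 mm across, 80 mm high, standing on the bench. Leave it alone.

How it is judged (in metres and radians):
On the way, in this order (a step that is already met when the one before it is completed fails the run):
1. the T-handle is turned free (above 1.40 rad) while the plate still stands seated on the jig base (value of joint clamp_handle above 1.4 rad and z of pressure_plate in the frame of jig_base below 0.018 m and horizontal distance between pressure_plate and jig_base below 0.01 m), for 0.1 s.
2. the plate is drawn straight up clear of the dowels: 32 mm or more above its seat, within 20 mm of straight above the base, level within 0.12 rad (z of pressure_plate in the frame of jig_base above 0.046 m and horizontal distance between pressure_plate and jig_base below 0.02 m and angle between pressure_plate's own z axis and vertical below 0.12 rad), for 0.05 s.
3. the plate stands level on its feet on the bench (within 4 mm, 0.05 rad) (height (world z) of pressure_plate between -0.004 and 0.004 m and angle between pressure_plate's own z axis and vertical below 0.05 rad and linear speed of pressure_plate below 0.02 m/s), for 0.3 s.
4. every blank lies flat in a recess of the tray, label end at the scoop, before the jig is closed (height (world z) of pressure_plate below 0.004 m and z of each of blank_1, blank_2, blank_3, blank_4 in the frame of slide_tray below 0.006 m and angle between each of blank_1, blank_2, blank_3, blank_4's own z axis and vertical below 0.08 rad and linear speed of each of blank_1, blank_2, blank_3, blank_4 below 0.02 m/s and ((horizontal distance between blank_1 and pocket_1 below 0.006 m and horizontal distance between blank_1_label and pocket_1_scoop below 0.006 m) or (horizontal distance between blank_1 and pocket_2 below 0.006 m and horizontal distance between blank_1_label and pocket_2_scoop below 0.006 m) or (horizontal distance between blank_1 and pocket_3 below 0.006 m and horizontal distance between blank_1_label and pocket_3_scoop below 0.006 m) or (horizontal distance between blank_1 and pocket_4 below 0.006 m and horizontal distance between blank_1_label and pocket_4_scoop below 0.006 m)) and ((horizontal distance between blank_2 and pocket_1 below 0.006 m and horizontal distance between blank_2_label and pocket_1_scoop below 0.006 m) or (horizontal distance between blank_2 and pocket_2 below 0.006 m and horizontal distance between blank_2_label and pocket_2_scoop below 0.006 m) or (horizontal distance between blank_2 and pocket_3 below 0.006 m and horizontal distance between blank_2_label and pocket_3_scoop below 0.006 m) or (horizontal distance between blank_2 and pocket_4 below 0.006 m and horizontal distance between blank_2_label and pocket_4_scoop below 0.006 m)) and ((horizontal distance between blank_3 and pocket_1 below 0.006 m and horizontal distance between blank_3_label and pocket_1_scoop below 0.006 m) or (horizontal distance between blank_3 and pocket_2 below 0.006 m and horizontal distance between blank_3_label and pocket_2_scoop below 0.006 m) or (horizontal distance between blank_3 and pocket_3 below 0.006 m and horizontal distance between blank_3_label and pocket_3_scoop below 0.006 m) or (horizontal distance between blank_3 and pocket_4 below 0.006 m and horizontal distance between blank_3_label and pocket_4_scoop below 0.006 m)) and ((horizontal distance between blank_4 and pocket_1 below 0.006 m and horizontal distance between blank_4_label and pocket_1_scoop below 0.006 m) or (horizontal distance between blank_4 and pocket_2 below 0.006 m and horizontal distance between blank_4_label and pocket_2_scoop below 0.006 m) or (horizontal distance between blank_4 and pocket_3 below 0.006 m and horizontal distance between blank_4_label and pocket_3_scoop below 0.006 m) or (horizontal distance between blank_4 and pocket_4 below 0.006 m and horizontal distance between blank_4_label and pocket_4_scoop below 0.006 m))), for 0.3 s.
At the end, for the whole second after the job is handed in: Each blank flat in a recess of the tray (within 3 mm of its floor, 6 mm of its middle, 0.08 rad of level), label point within 6 mm of the scoop point; plate back on the dowels, within 3 mm of fully down, level; handle locked (under 0.3 rad); jig base within 25 mm of its start; all at rest (z of pressure_plate in the frame of jig_base below 0.017 m and horizontal distance between pressure_plate and jig_base below 0.006 m and angle between pressure_plate's own z axis and vertical below 0.05 rad and linear speed of each of pressure_plate, blank_1, blank_2, blank_3, blank_4 below 0.02 m/s and value of joint clamp_handle below 0.3 rad and distance of jig_base from where it was at the start of the episode below 0.025 m and angle between jig_base's own z axis and vertical below 0.03 rad and z of each of blank_1, blank_2, blank_3, blank_4 in the frame of slide_tray below 0.006 m and angle between each of blank_1, blank_2, blank_3, blank_4's own z axis and vertical below 0.08 rad and ((horizontal distance between blank_1 and pocket_1 below 0.006 m and horizontal distance between blank_1_label and pocket_1_scoop below 0.006 m) or (horizontal distance between blank_1 and pocket_2 below 0.006 m and horizontal distance between blank_1_label and pocket_2_scoop below 0.006 m) or (horizontal distance between blank_1 and pocket_3 below 0.006 m and horizontal distance between blank_1_label and pocket_3_scoop below 0.006 m) or (horizontal distance between blank_1 and pocket_4 below 0.006 m and horizontal distance between blank_1_label and pocket_4_scoop below 0.006 m)) and ((horizontal distance between blank_2 and pocket_1 below 0.006 m and horizontal distance between blank_2_label and pocket_1_scoop below 0.006 m) or (horizontal distance between blank_2 and pocket_2 below 0.006 m and horizontal distance between blank_2_label and pocket_2_scoop below 0.006 m) or (horizontal distance between blank_2 and pocket_3 below 0.006 m and horizontal distance between blank_2_label and pocket_3_scoop below 0.006 m) or (horizontal distance between blank_2 and pocket_4 below 0.006 m and horizontal distance between blank_2_label and pocket_4_scoop below 0.006 m)) and ((horizontal distance between blank_3 and pocket_1 below 0.006 m and horizontal distance between blank_3_label and pocket_1_scoop below 0.006 m) or (horizontal distance between blank_3 and pocket_2 below 0.006 m and horizontal distance between blank_3_label and pocket_2_scoop below 0.006 m) or (horizontal distance between blank_3 and pocket_3 below 0.006 m and horizontal distance between blank_3_label and pocket_3_scoop below 0.006 m) or (horizontal distance between blank_3 and pocket_4 below 0.006 m and horizontal distance between blank_3_label and pocket_4_scoop below 0.006 m)) and ((horizontal distance between blank_4 and pocket_1 below 0.006 m and horizontal distance between blank_4_label and pocket_1_scoop below 0.006 m) or (horizontal distance between blank_4 and pocket_2 below 0.006 m and horizontal distance between blank_4_label and pocket_2_scoop below 0.006 m) or (horizontal distance between blank_4 and pocket_3 below 0.006 m and horizontal distance between blank_4_label and pocket_3_scoop below 0.006 m) or (horizontal distance between blank_4 and pocket_4 below 0.006 m and horizontal distance between blank_4_label and pocket_4_scoop below 0.006 m))); the robot touches nothing.
It fails at once if the jig base is lifted or tipped (more than 6 mm or 0.06 rad) along with the plate (height (world z) of jig_base above 0.006 m or angle between jig_base's own z axis and vertical above 0.06 rad).
It fails at once if the plate is tilted over 0.2 rad while its bushes are still on the dowels (z of pressure_plate in the frame of jig_base below 0.042 m and horizontal distance between pressure_plate and jig_base below 0.02 m and angle between pressure_plate's own z axis and vertical above 0.2 rad).
It fails at once if the marker, forceps or mug is pushed more than 30 mm (distance of any of marker, forceps, mug from where it was at the start of the episode above 0.03 m).
Of blank_1, blank_2, blank_3, blank_4 only 2 to 4 are there at a start; the rules pass over those that are not, and their reading is None.
At some moment in a run one of slide_tray may be knocked a few centimetres aside while the robot is not near it.
It also fails if it takes over 210 s, if anything falls off the work surface, if the arm or the gripper's body presses on something with over 40 N, if the wrist force passes 120 N, or if a joint passes its speed limit or range.

## Robot

A 6-joint arm with a two-finger parallel gripper is mounted at the origin on a cart in front of the work surface, level with it; the furniture and walls round the work are solid. World frame = base frame: x ahead of the robot, y to its left, z up, the work surface at z = 0. Lengths are in m, angles in degrees, forces in N, time in s.
With the tool pointing down it reaches from about 0.375 to 0.75 m from the base axis. Payload 9 kg.
Tool frame: the origin (TCP) lies where the fingers leave the gripper's body, on its centre line; the fingertips stand 73 mm ahead of it and the grasp point (between the pads) lies 54 mm ahead of it (robot.tip_reach is the distance from the TCP to the fingertips, in m); z points along the fingers, y is the line along which they close (so a half turn about z gives the same grasp; the last joint's range is limited). The gripper opens to 85 mm and grips with 20 to 120 N. Pads are 22 mm wide; open, the fingers measure 114 mm over their backs; the gripper's body (76 mm by 85 mm) begins 54 mm behind the grasp point. The pads swing forward as they close: fully open they stand 13 mm farther back than shut.
Start: joints at [-81.973, 5.964, 5.575, 89.605, 0, 77.527], TCP at [0.21, -0.562, 0.304] pointing down, gripper open.
Joint ranges: [-171.21, 171.21], [-48.23, 106.86], [-62.78, 66.21], [-105.2, 120.99], [-86.42, 89.51], [-180, 180]. Speed limits (degrees/s): [127.2, 127.2, 147.25, 180, 180, 180].

## Interface

Orientations are given as [roll, pitch, yaw] about the fixed x, y, z axes, in that order (R = Rz(yaw) Ry(pitch) Rx(roll)).
In Python, from plant import robot gives the robot as it stands. Calls block until the motion is done:
- robot.move_pose(position, orientation): joint-space move of the TCP to a pose.
- robot.line_to(position, vel=0.15, rotation=None, guard=None): straight line of the TCP; rotation=None keeps the orientation; vel is the mean speed in m/s. With guard (N) it stops when the force on the tool has changed by that much, and returns True; else False.
- robot.goto_joints(angles): joint-space move.
- robot.set_gripper(opening): finger opening in m; the grip force is fixed at half the most; returns when the fingers have stopped.
- robot.pause(seconds).
- robot.ik(position, orientation): joint angles nearest the present ones, or None.
- robot.observe(): the state.
- robot.grab_frame(name): name is "scene" or "top" or "wrist"; returns the picture (384x512x3 uint8, blue, green, red); there is no depth.
- robot.get_calibration(name): a dict with "vertical_fov" (degrees; the focal length in pixels is half the picture's height over the tangent of half this angle, whatever the lens; pixels are square), "cx", "cy" (the principal point, pixels), "rvec" (rotation vector, rad) and "tvec" (3), from world to camera coordinates, as OpenCV has them. Camera axes: x right, y down, z forward; pixel columns grow to the right and rows downward; lengths in m; the calibration is good to about 2 mm. The wrist camera is an equidistant fisheye: a pixel r from the principal point sees the ray r / f radians off the axis. A picture is of the moment at which its call begins: read the wrist's pose just before it. get_calibration takes no time and is no camera call; for the wrist camera it gives the pose at the moment of the call.
A pose or a line that the arm cannot do raises robot.IKError and nothing moves.
- robot.job_done(): hands the job in; it is judged then, once.
The state is a dict: "time": time; "q": joint angles; "qvel": joint speeds; "joint_torque": joint torques, N m; "tool_pos": TCP position; "tcp_rot": TCP orientation; "ft_force": force on the tool from outside, world axes, zero at the start; "torque": the same for the moment, N m; "gripper_width": finger opening in m; "gripper_force": force on a finger pad.
Only numpy, scipy, OpenCV 4.12 (cv2) and the standard library are available. Lean on these libraries where they do the work, as an engineer would, in place of code of your own. Each camera call takes 0.05 s, during which the arm holds its last target. There are 200 camera calls.

## Working session

There is one attempt and no reset: what is moved stays moved. The work goes in short steps, each a Python script; the robot and the scene stay as the last script left them, time stands still between calls to the robot, and variables do not carry over. Pictures are saved under pics/ and viewed, at most 14 in all, crops included, and the job is handed in when it is done.

```bash
ls; mkdir -p pics
python3 - <<'E'
from plant import robot
import cv2
for n in ("top","scene"):
    f=robot.grab_frame(n); cv2.imwrite(f"pics/{n}0.png",cv2.resize(f,(800,600),interpolation=cv2.INTER_CUBIC)); print(robot.get_calibration(n))
    cv2.imwrite(f"pics/{n}0_raw.png",f)
print(robot.observe())
E
```

```text
pics
{'vertical_fov': 43.50435732394333, 'cx': 257.85248452960354, 'cy': 193.58098648093718, 'rvec': array([ 2.22903519, -2.16422846,  0.06192075]), 'tvec': array([4.60720600e-04, 5.58401327e-01, 1.33220470e+00])}
{'vertical_fov': 45.179358417145274, 'cx': 253.3635424461312, 'cy': 192.54899445582026, 'rvec': array([ 0.70070538, -2.38586245,  1.38821757]), 'tvec': array([0.47772349, 0.20091651, 0.847114  ])}
{'time': 0.1, 'q': array([-8.19700684e+01,  5.99540286e+00,  5.53266643e+00,  8.96052364e+01,
       -6.56785679e-04,  7.75261113e+01]), 'qvel': array([-0.05614309, -0.03909971,  0.08347012, -0.05481284,  0.03477085,
       -0.09021913]), 'joint_torque': array([ 5.71657845e-03, -5.58211970e+01,  5.04717207e+01,  1.33266096e-02,
       -3.41990735e-04,  6.04360636e-06]), 'tool_pos': array([ 0.21013221, -0.56177485,  0.303209  ]), 'tcp_rot': array([-1.79933490e+02, -1.40404767e-02,  2.05038125e+01]), 'ft_force': array([0.22927555, 0.34484459, 0.19580871]), 'torque': array([ 0.00880289, -0.01925258,  0.00870866]), 'gripper_force': 0.0, 'gripper_width': 0.0853946450059298}
```

View pics/top0.png

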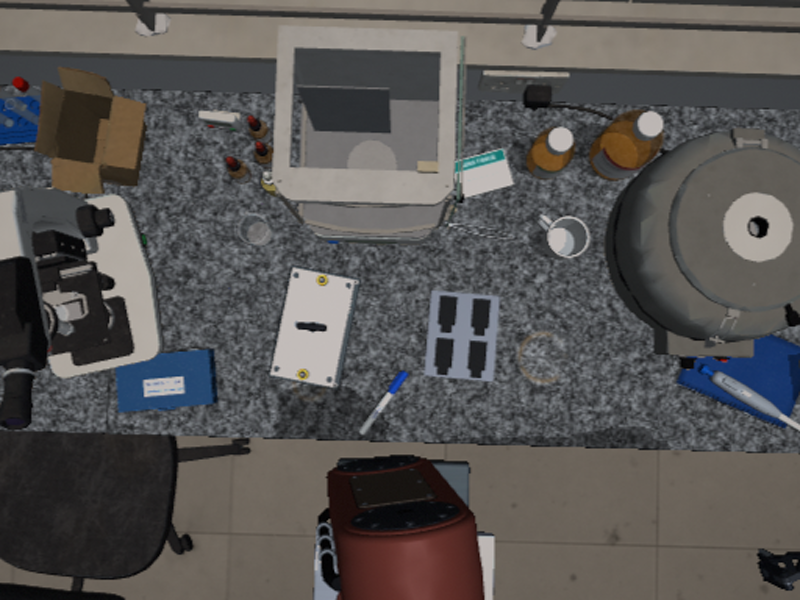

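View pics/scene0.png

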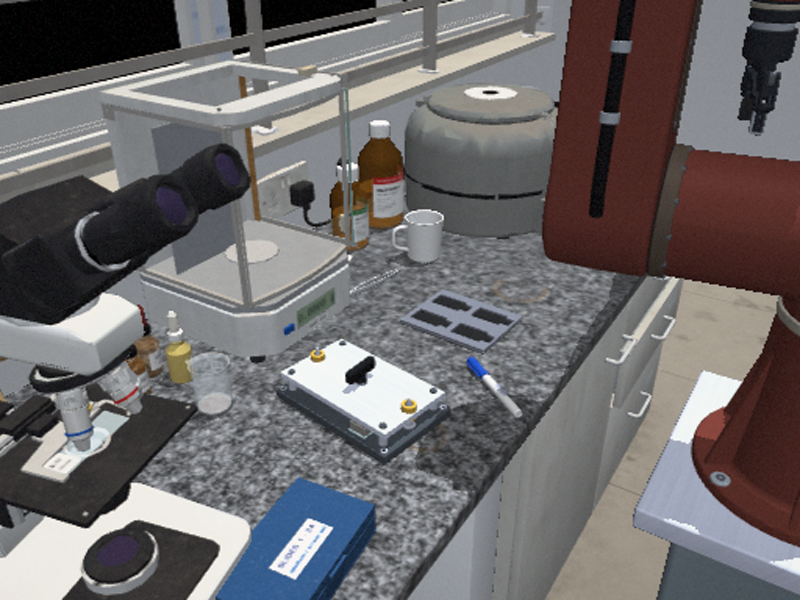

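The top view shows the plate with its bushes at (321,281) and (303,374), and the bar at (311,326) lying nearly across the plate. The tray corners are (431,291), (500,297), (495,381) and (427,376). The mug is at (568,238), the marker spans (403,373) to (363,431), and the forceps are near (480,230).

```bash
cat > h.py <<'E'
import numpy as np, cv2
from plant import robot
def px(cal,uv,z,scale=512/800,wrist=False):
    """pixel(s) in 800x600 picture -> world xyz on plane z"""
    uv=np.atleast_2d(np.array(uv,float))*scale; h=384
    f=h/2/np.tan(np.radians(cal["vertical_fov"]/2))
    d=(uv-[cal["cx"],cal["cy"]])/f
    if wrist:
        r=np.linalg.norm(d,axis=1,keepdims=True); d=np.hstack([d/np.maximum(r,1e-9)*np.sin(r),np.cos(r)])
    else: d=np.hstack([d,np.ones((len(d),1))])
    R=cv2.Rodrigues(cal["rvec"])[0]; c=-R.T@np.ravel(cal["tvec"]); d=d@R
    return c+d*((np.reshape(z,(-1,1))-c[2])/d[:,2:])
def grab(name,fn,crop=None,k=800/512):
    cal=robot.get_calibration(name); f=robot.grab_frame(name)
    np.save(f"pics/{fn}.npy",cal,allow_pickle=True); cv2.imwrite(f"pics/{fn}_raw.png",f)
    if crop: f=f[crop[1]:crop[3],crop[0]:crop[2]]
    cv2.imwrite(f"pics/{fn}.png",cv2.resize(f,None,fx=k,fy=k,interpolation=cv2.INTER_CUBIC)); return cal
def cal(fn): return np.load(f"pics/{fn}.npy",allow_pickle=True).item()
def down(yaw): return [180,0,yaw]
def st(*m):
    s=robot.observe(); print(*m,"t%.1f"%s["time"],"p",s["tool_pos"].round(4),"r",s["tcp_rot"].round(2),"F",s["ft_force"].round(1),"T",s["torque"].round(2),"w %.4f"%s["gripper_width"],"gf %.0f"%s["gripper_force"],"q",s["q"].round(0)); return s
E
python3 - <<'E'
from h import *
c=robot.get_calibration("top")
P=lambda uv,z:px(c,uv,z).round(4)
b=P([[321,281],[303,374]],.042);print("bush",b,b.mean(0),np.degrees(np.arctan2(*(b[0]-b[1])[[1,0]])))
print("plate corners",P([[293,268],[357,279],[336,386],[273,375]],.040))
print("bar",P([[296,325],[326,328]],.068))
t=P([[431,291],[500,297],[495,381],[427,376]],.007);print("tray",t,t.mean(0))
print("mug",P([568,238],.08),"marker",P([[405,372],[363,432]],.005),"forc",P([[450,225],[510,237]],.005))
w=robot.get_calibration("wrist");R=cv2.Rodrigues(w["rvec"])[0];print("wristcam",-R.T@np.ravel(w["tvec"]),R[2],w["vertical_fov"])
for yaw in range(-180,181,30):
    print(yaw,[None if (q:=robot.ik(p,down(yaw))) is None else q.round(0) for p in ([.46,.1,.2],[.45,-.33,.2])])
E
```

```text
bush [[0.5902 0.1619 0.042 ]
 [0.4266 0.1876 0.042 ]] [0.5084  0.17475 0.042  ] -8.927660543832301
plate corners [[0.6118 0.2122 0.04  ]
 [0.5958 0.099  0.04  ]
 [0.4073 0.1295 0.04  ]
 [0.4233 0.2401 0.04  ]]
bar [[0.5112 0.1993 0.068 ]
 [0.5076 0.1477 0.068 ]]
tray [[ 0.5807 -0.0331  0.007 ]
 [ 0.5736 -0.1578  0.007 ]
 [ 0.4225 -0.1523  0.007 ]
 [ 0.4279 -0.0302  0.007 ]] [ 0.501175 -0.09335   0.007   ]
mug [[ 0.6737 -0.2624  0.08  ]] marker [[0.4338 0.0095 0.005 ]
 [0.3248 0.0814 0.005 ]] forc [[ 0.7019 -0.0644  0.005 ]
 [ 0.6832 -0.1738  0.005 ]]
wristcam [ 0.28039704 -0.5344207   0.37360162] [-0.27502343 -0.10117073 -0.95609968] 65.70646984690485
-180 [array([ -4., -17., -27.,  80.,   0.,  -4.]), array([-50.,  -1., -12.,  79.,   0., -50.])]
-150 [array([ -4., -17., -27.,  80.,   0., -34.]), array([-50.,  -1., -12.,  79.,   0., -80.])]
-120 [array([ -4., -17., -27.,  80.,   0., -64.]), array([ -50.,   -1.,  -12.,   79.,    0., -110.])]
-90 [array([ -4., -17., -27.,  80.,   0., -94.]), array([ -50.,   -1.,  -12.,   79.,    0., -140.])]
-60 [array([  -4.,  -17.,  -27.,   80.,    0., -124.]), array([ -50.,   -1.,  -12.,   79.,    0., -170.])]
-30 [array([  -4.,  -17.,  -27.,   80.,    0., -154.]), array([-50.,  -1., -12.,  79.,   0., 160.])]
0 [array([ -4., -17., -27.,  80.,   0., 176.]), array([-50.,  -1., -12.,  79.,   0., 130.])]
30 [array([ -4., -17., -27.,  80.,   0., 146.]), array([-50.,  -1., -12.,  79.,   0., 100.])]
60 [array([ -4., -17., -27.,  80.,   0., 116.]), array([-50.,  -1., -12.,  79.,   0.,  70.])]
90 [array([ -4., -17., -27.,  80.,   0.,  86.]), array([-50.,  -1., -12.,  79.,   0.,  40.])]
120 [array([ -4., -17., -27.,  80.,   0.,  56.]), array([-50.,  -1., -12.,  79.,   0.,  10.])]
150 [array([ -4., -17., -27.,  80.,   0.,  26.]), array([-50.,  -1., -12.,  79.,   0., -20.])]
180 [array([ -4., -17., -27.,  80.,   0.,  -4.]), array([-50.,  -1., -12.,  79.,   0., -50.])]
```

Run:
```python
from h import *
robot.move_pose([.40,-.2,.32],down(86))
robot.move_pose([.509,.174,.25],down(86))
c=grab("wrist","w1"); st()
from h import *
```

```text
t3.1 p [0.5094 0.1729 0.2503] r [1.7997e+02 1.0000e-02 8.5900e+01] F [-0.9 -0.7  0.7] T [ 0.04  0.03 -0.01] w 0.0855 gf 0 q [  5.  -5. -11.  84.  -0.  99.]
```

View pics/w1.png

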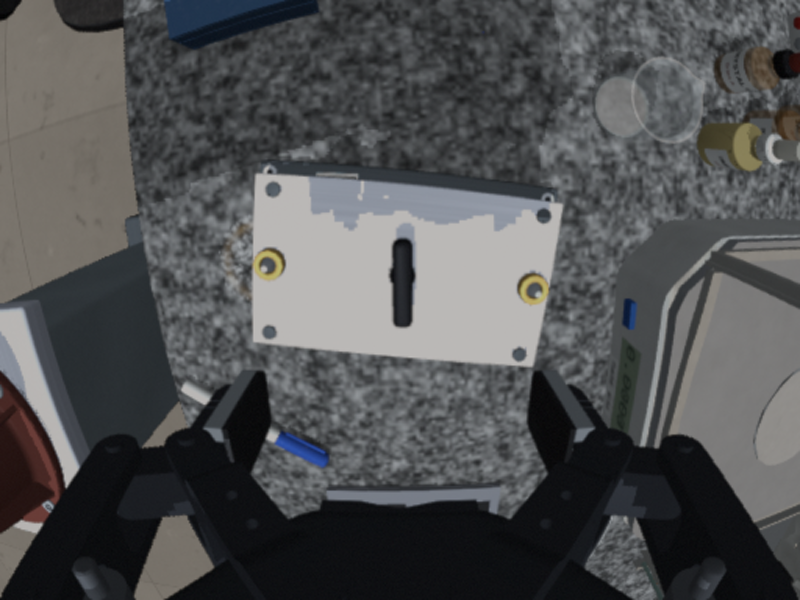

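The wrist picture shows the bushes at (268,265) and (535,290). The top of the bar runs from (402,240) to (402,326).

Run:
```python
from h import *
c=cal("w1"); P=lambda uv,z:px(c,uv,z,wrist=True)
b=P([[268,265],[535,290]],.043);print(b.round(4),b.mean(0).round(4),np.degrees(np.arctan2(*(b[1]-b[0])[[1,0]])),np.linalg.norm(b[1]-b[0]))
r=P([[402,240],[402,326]],.064);print(r.round(4),r.mean(0).round(4),np.degrees(np.arctan2(*(r[0]-r[1])[[1,0]])))
print(P([[264,268],[538,294]],.056).round(4))
```

```text
[[0.428  0.1875 0.043 ]
 [0.5965 0.1591 0.043 ]] [0.5123 0.1733 0.043 ] -9.588839165622934 0.1708918350546576
[[0.5135 0.2006 0.064 ]
 [0.51   0.1492 0.064 ]] [0.5117 0.1749 0.064 ] 86.06358919768249
[[0.4293 0.1888 0.056 ]
 [0.5947 0.1606 0.056 ]]
```

Run:
```python
from h import *
robot.set_gripper(.045)
robot.move_pose([.512,.174,.16],down(86)); 
g=robot.line_to([.512,.174,.118],vel=.05,guard=8); st("down",g)
robot.set_gripper(0.0); robot.pause(.3); st("grip")
for y in (90,95,100):
    robot.line_to([.512,.174,.118],vel=.03,rotation=down(y)); st(y)
```

```text
down False t5.0 p [0.5122 0.174  0.1183] r [ 1.7997e+02 -1.0000e-02  8.6000e+01] F [ 0.3  0.1 -0.2] T [ 0.01 -0.    0.01] w 0.0455 gf 0 q [  5.  -1. -21.  70.   0.  99.]
grip t5.8 p [0.512  0.174  0.1184] r [179.99  -0.    86.01] F [-3.2 -0.7  5. ] T [-0.07  0.49  0.05] w 0.0106 gf 59 q [  5.  -1. -21.  70.  -0.  99.]
90 t6.0 p [0.512  0.174  0.1185] r [179.99   0.    90.04] F [-2.9 -0.5  6.7] T [-0.04  0.58  0.16] w 0.0107 gf 59 q [  5.  -1. -21.  70.  -0.  95.]
95 t6.2 p [0.5119 0.174  0.1184] r [-180.      0.     95.05] F [-3.4 -0.3  6.2] T [-0.08  0.69  0.1 ] w 0.0110 gf 59 q [  5.  -1. -21.  70.  -0.  90.]
100 t6.5 p [0.5119 0.174  0.1184] r [-179.99    0.    100.05] F [-3.8  0.5  6.1] T [-0.04  0.78  0.15] w 0.0111 gf 59 q [  5.  -1. -21.  70.  -0.  85.]
```

Run:
```python
from h import *
for y in list(range(110,161,10))+[164,167,169,171]:
    robot.line_to([.512,.174,.118],vel=.03,rotation=down(y)); s=st(y)
    if abs(s["torque"][2])>.8: break
robot.pause(.2); st()
```

```text
110 t6.8 p [0.5118 0.174  0.1185] r [-179.98    0.    110.05] F [-4.2 -0.6  7. ] T [-0.15  0.85  0.15] w 0.0111 gf 59 q [  5.  -1. -21.  70.  -0.  75.]
120 t7.2 p [0.5117 0.174  0.1184] r [-179.96   -0.    120.04] F [-5.8 -0.8  7.6] T [-0.17  0.97  0.1 ] w 0.0105 gf 59 q [  5.  -1. -21.  70.  -0.  65.]
130 t7.5 p [0.5116 0.1739 0.1184] r [-1.7995e+02 -1.0000e-02  1.3004e+02] F [-6.  -1.5  7.9] T [-0.25  1.17  0.07] w 0.0107 gf 59 q [  5.  -1. -21.  70.  -0.  55.]
140 t7.8 p [0.5115 0.1739 0.1185] r [-1.7994e+02 -2.0000e-02  1.4004e+02] F [-6.9 -1.6  8.3] T [-0.42  1.23  0.14] w 0.0107 gf 60 q [  5.  -1. -21.  70.  -0.  45.]
150 t8.1 p [0.5114 0.1738 0.1184] r [-1.7992e+02 -3.0000e-02  1.5004e+02] F [-6.1 -2.1  8.4] T [-0.5   1.32  0.11] w 0.0108 gf 60 q [  5.  -1. -21.  70.  -0.  35.]
160 t8.4 p [0.5114 0.1737 0.1184] r [-1.7992e+02 -5.0000e-02  1.6003e+02] F [-7.8 -3.9  9.6] T [-0.65  1.42  0.11] w 0.0112 gf 60 q [  5.  -1. -21.  70.  -0.  25.]
164 t8.7 p [0.5114 0.1736 0.1185] r [-1.7992e+02 -5.0000e-02  1.6403e+02] F [-7.3 -2.2  9.3] T [-0.7   1.46  0.1 ] w 0.0107 gf 60 q [  5.  -1. -21.  70.  -0.  21.]
167 t8.9 p [0.5114 0.1736 0.1184] r [-1.7991e+02 -6.0000e-02  1.6702e+02] F [-7.6 -3.7  8.3] T [-0.66  1.4   0.11] w 0.0107 gf 60 q [  5.  -1. -21.  70.  -0.  18.]
169 t9.2 p [0.5114 0.1736 0.1184] r [-1.7991e+02 -6.0000e-02  1.6901e+02] F [-7.5 -3.8  9.4] T [-0.71  1.51  0.13] w 0.0111 gf 60 q [  5.  -1. -21.  70.  -0.  16.]
171 t9.4 p [0.5114 0.1735 0.1184] r [-1.7992e+02 -7.0000e-02  1.7096e+02] F [-8.2 -3.6  9.6] T [-0.68  1.49 -0.39] w 0.0107 gf 60 q [  5.  -1. -21.  70.  -0.  14.]
t9.7 p [0.5114 0.1735 0.1184] r [-1.7992e+02 -7.0000e-02  1.7095e+02] F [-7.9 -3.2  8.9] T [-0.68  1.49 -0.35] w 0.0106 gf 60 q [  5.  -1. -21.  70.  -0.  14.]
```

Run:
```python
from h import *
robot.set_gripper(.045)
robot.line_to([.511,.1735,.118],vel=.03,rotation=down(170.3)); st()
robot.set_gripper(0.0); robot.pause(.3); st("grip")
for z in (.121,.125,.135,.145):
    robot.line_to([.511,.1735,z],vel=.03); st(z)
```

```text
t10.3 p [0.511  0.1735 0.118 ] r [180.     0.   170.29] F [-0.9 -0.4  1.3] T [-0.07 -0.01 -0.02] w 0.0455 gf 0 q [  5.  -2. -22.  70.   0.  15.]
grip t11.0 p [0.511  0.1735 0.1182] r [-1.800e+02  1.000e-02  1.703e+02] F [-1.4 -1.1  4.2] T [-0.13  0.41  0.03] w 0.0107 gf 59 q [  5.  -2. -22.  70.  -0.  15.]
0.121 t11.3 p [0.5106 0.1735 0.1203] r [-1.7999e+02 -7.0000e-02  1.7030e+02] F [ 0.9  0.3 -5.4] T [ 0.03 -0.    0.02] w 0.0110 gf 59 q [  5.  -2. -21.  70.   0.  15.]
0.125 t11.6 p [0.5109 0.1735 0.125 ] r [-1.800e+02 -1.000e-02  1.703e+02] F [-0.5 -0.6 -5.6] T [-0.02  0.06 -0.05] w 0.0107 gf 59 q [  5.  -2. -21.  71.   0.  15.]
0.135 t12.0 p [0.5111 0.1735 0.1352] r [1.800e+02 2.000e-02 1.703e+02] F [-0.6  0.2 -4.9] T [-0.01  0.17 -0.01] w 0.0110 gf 59 q [  5.  -2. -20.  72.  -0.  15.]
0.145 t12.5 p [0.5112 0.1735 0.1452] r [1.7999e+02 3.0000e-02 1.7030e+02] F [ 0.1  0.4 -6.3] T [-0.03  0.02  0.07] w 0.0109 gf 59 q [  5.  -3. -20.  73.   0.  15.]
```

Run:
```python
from h import *
robot.line_to([.511,.1735,.168],vel=.05); robot.pause(.15)
robot.line_to([.511,.1735,.22],vel=.1)
robot.line_to([.46,.10,.22],vel=.2,rotation=down(175))
robot.line_to([.45,-.33,.22],vel=.25,rotation=down(180)); st()
robot.line_to([.45,-.33,.115],vel=.12); st()
g=robot.line_to([.45,-.33,.1035],vel=.02,guard=4); s=st(g)
robot.set_gripper(.045); robot.pause(.5); s=st("rel")
np.save("plate.npy",s["tool_pos"])
robot.line_to([.45,-.33,.25],vel=.2)
robot.move_pose([.46,.0,.30],down(90))
robot.move_pose([.5,.174,.30],down(86)); robot.pause(.1)
grab("wrist","w2"); grab("top","top2"); st()
```

```text
t16.4 p [ 0.4502 -0.329   0.22  ] r [ 179.98   -0.   -179.94] F [ 0.5 -0.8 -6.3] T [0.02 0.   0.02] w 0.0109 gf 59 q [-50.  -1. -11.  81.   0. -50.]
t17.4 p [ 0.4504 -0.3304  0.116 ] r [-1.7994e+02  5.0000e-02 -1.8000e+02] F [ 0.5 -0.5 -5.5] T [0.04 0.02 0.01] w 0.0110 gf 59 q [-50.   2. -18.  70.   0. -50.]
True t18.0 p [ 0.4499 -0.3299  0.1041] r [ 1.7999e+02 -2.0000e-02 -1.8000e+02] F [-0.4  0.2  5.9] T [ 0.13  0.13 -0.02] w 0.0108 gf 60 q [-50.   2. -19.  68.  -0. -50.]
rel t18.9 p [ 0.4491 -0.329   0.1025] r [ 1.7986e+02 -1.2000e-01 -1.8000e+02] F [-0.2  0.4 -0.2] T [ 0.01 -0.02  0.05] w 0.0450 gf 0 q [-50.   2. -19.  68.  -0. -50.]
t22.6 p [0.5002 0.1728 0.3001] r [1.7998e+02 1.0000e-02 8.5900e+01] F [ 0.1 -0.2  0.6] T [-0.02  0.03  0.01] w 0.0448 gf 0 q [ 5. -6. -7. 89. -0. 99.]
```

View pics/w2.png

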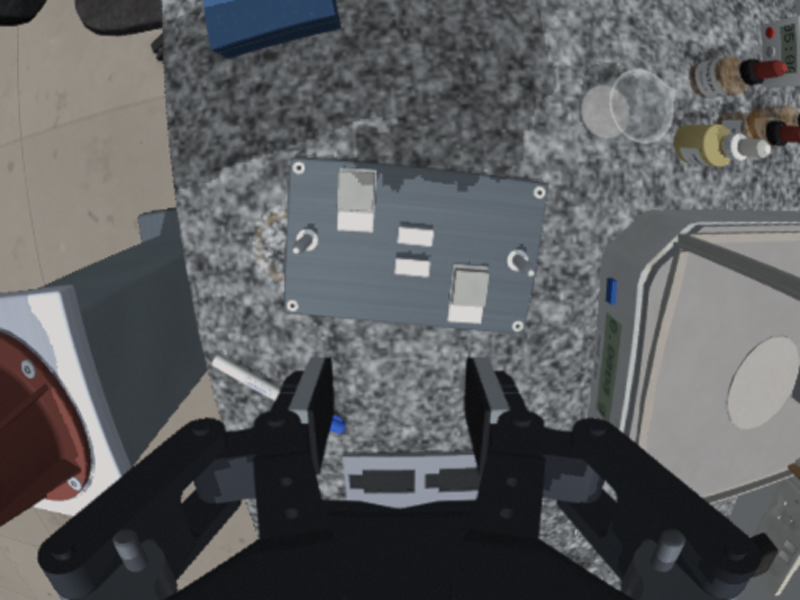

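View pics/top2.png

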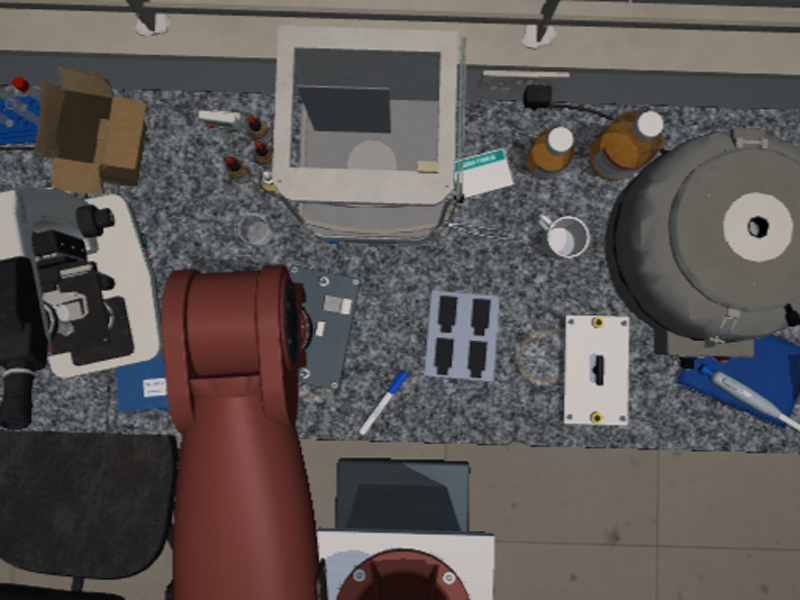

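Run:
```python
from h import *
f=cv2.imread("pics/w2_raw.png")[98:213,180:333]
cv2.imwrite("pics/w2c.png",cv2.resize(f,None,fx=5,fy=5,interpolation=cv2.INTER_CUBIC))
f=cv2.imread("pics/top2_raw.png")[180:250,265:325]
cv2.imwrite("pics/t2c.png",cv2.resize(f,None,fx=8,fy=8,interpolation=cv2.INTER_CUBIC))
```

```text
(no output)
```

View pics/w2c.png

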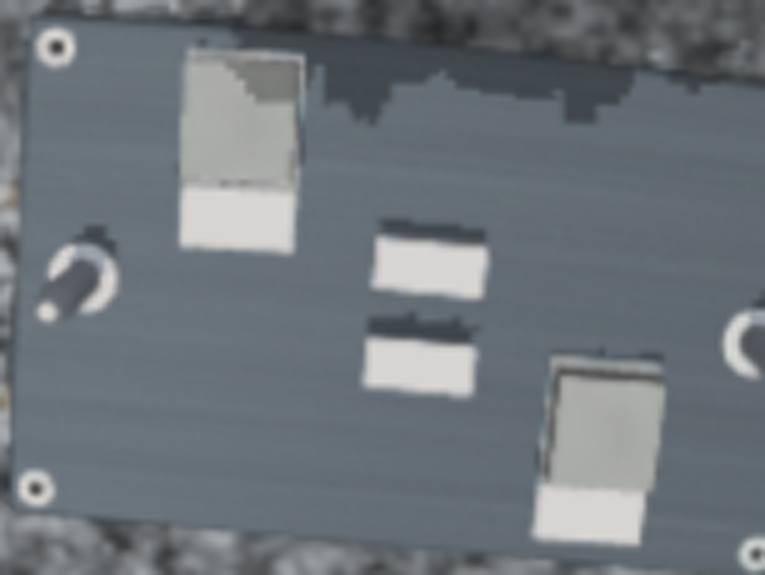

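Blank A lies with its white label end at crop (178,246)-(294,254), and its slice is above that. Blank B has its label end at crop (532,540)-(640,545). Both bare ends point towards -y. Recesses 3 and 4 remain free.

Run:
```python
from h import *
c=cal("w2"); P=lambda uv,z:px(c,np.array(uv)/5+[180,98],z,scale=1,wrist=True)
ang=lambda v:np.degrees(np.arctan2(v[1],v[0]))
R=cv2.Rodrigues(c["rvec"])[0]; print("cam",-R.T@np.ravel(c["tvec"]))
for n,e,s,sl in (("A",[[178,246],[294,254]],[[181,182],[298,190]],[[186,57],[303,60],[299,188],[180,182]]),
              ("B",[[532,540],[640,545]],[[538,486],[648,492]],[[560,372],[664,380],[654,492],[548,484]])):
    e=P(e,.016);s=P(s,.016);sl=P(sl,.028)
    print(n,"end",e.mean(0).round(4),"w",np.linalg.norm(e[1]-e[0]).round(4),"edge ang-90",ang(e[1]-e[0])-90,"strip len",np.linalg.norm(e.mean(0)-s.mean(0)).round(4),"slice c",sl.mean(0).round(4),"slice ang",ang(sl[1]-sl[0])-90,ang(sl[2:].mean(0)-sl[:2].mean(0)),"sz",[np.linalg.norm(sl[i]-sl[i-1]).round(4) for i in range(4)])
    d=e.mean(0)-sl.mean(0);print(" end-slicec",np.linalg.norm(d[:2]),ang(d))
d=P([[80,278],[748,345]],.014);print("dowel base",d.round(4),d.mean(0))
t=px(robot.get_calibration("top"),[[431,291],[500,297],[495,381],[427,376]],.007); print(ang(t[0]-t[3]),ang(t[1]-t[2]))
```

```text
cam [0.50579797 0.24867938 0.3703505 ]
A end [0.4678 0.1918 0.016 ] w 0.0283 edge ang-90 -98.5137034454985 strip len 0.0157 slice c [0.4731 0.2235 0.028 ] slice ang -96.40123473218954 -97.08525553839729 sz [np.float64(0.0292), np.float64(0.0269), np.float64(0.0297), np.float64(0.0277)]
 end-slicec 0.03219424906515175 -99.4318473802571
B end [0.5501 0.1102 0.016 ] w 0.0282 edge ang-90 -97.2155638254661 strip len 0.0146 slice c [0.5544 0.143  0.028 ] slice ang -98.21519261604642 -96.9353610447537 sz [np.float64(0.0282), np.float64(0.0255), np.float64(0.0285), np.float64(0.0266)]
 end-slicec 0.03306081122061013 -97.4487909750775
dowel base [[0.4283 0.1877 0.014 ]
 [0.5931 0.1592 0.014 ]] [0.51072256 0.17342474 0.014     ]
-1.1175049462032145 -2.1047311967877897
```

Run:
```python
from h import *
# finger reach at 26 mm opening: close to 26 mm over the clear bench between jig and tray & touch
robot.set_gripper(.026)
robot.move_pose([.40,-.10,.30],down(180))
robot.move_pose([.40,-.215,.12],down(180))
g=robot.line_to([.40,-.215,.068],vel=.02,guard=4); s=st(g)
robot.line_to([.40,-.215,.12]); 
robot.move_pose([.46,-.095,.25],down(180)); robot.pause(.1); grab("wrist","w3"); st()
```

```text
True t27.9 p [ 0.4    -0.215   0.0725] r [180.  -0. 180.] F [-1.   0.2  5.1] T [ 0.12  0.12 -0.03] w 0.0258 gf 3 q [-45. -15. -39.  66.  -0. -45.]
t29.2 p [ 0.4592 -0.0957  0.2482] r [ 1.7994e+02 -1.4000e-01  1.7991e+02] F [-0.4  0.2 -0.3] T [-0.   -0.02 -0.01] w 0.0262 gf 0 q [-28. -17. -22.  85.  -0. -28.]
```

View pics/w3.png

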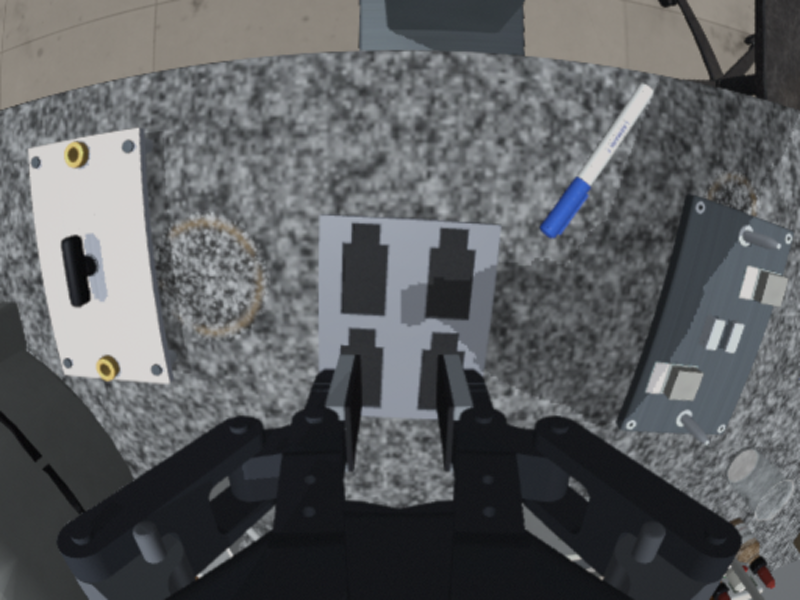

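Run:
```python
from h import *
f=cv2.imread("pics/w3_raw.png")[132:232,195:328]
cv2.imwrite("pics/w3c.png",cv2.resize(f,None,fx=6,fy=6,interpolation=cv2.INTER_CUBIC))
```

```text
(no output)
```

View pics/w3c.png

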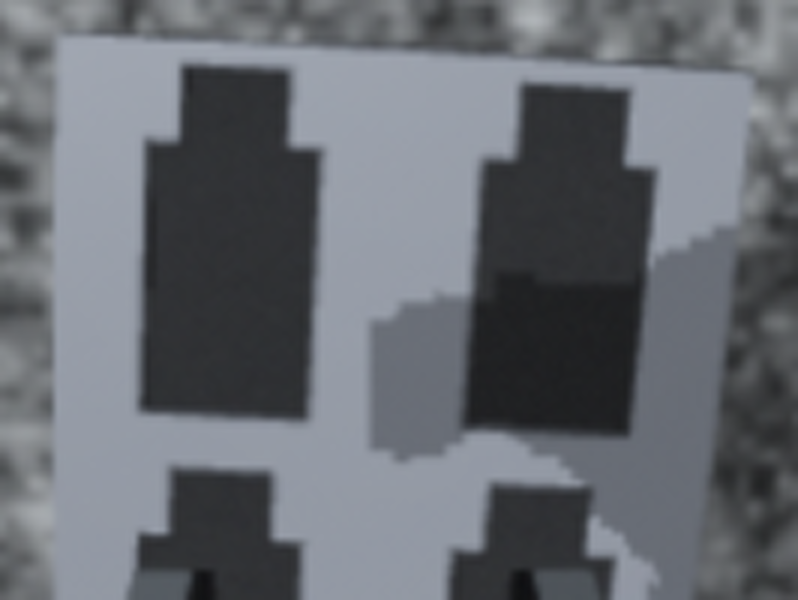

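```bash
cat >> h.py <<'E'
def pick(xy,head,zt=.0925):
    """grip slice at xy, label heading head; yaw=head"""
    robot.set_gripper(.038)
    robot.move_pose([*xy,.17],down(head)); robot.line_to([*xy,.12],vel=.15)
    g=robot.line_to([*xy,zt],vel=.04,guard=6); st("atblank",g)
    robot.set_gripper(0.); robot.pause(.2); st("grip")
    robot.line_to([*xy,.16],vel=.1); st("up")
E
python3 - <<'E'
from h import *
c=cal("w3"); P=lambda uv,z:px(c,np.array(uv)/6+[195,132],z,scale=1,wrist=True)
ang=lambda v:np.degrees(np.arctan2(v[1],v[0]))
out=[]
for r in ([[146,142],[322,150],[305,418],[139,410]],[[483,158],[656,169],[630,436],[463,427]]):
    p=P(r,.006); a=ang(p[2:].mean(0)-p[:2].mean(0)); print(p.mean(0).round(4),a,ang(p[1]-p[0])-90,[np.linalg.norm(p[i]-p[i-1]).round(4) for i in range(4)]); out.append(p.mean(0)[:2])
print(ang(out[1]-out[0])-90,np.linalg.norm(out[1]-out[0]))
np.save("pk.npy",out)
robot.line_to([.46,-.095,.3],vel=.2)
pick([.4731,.2235],-98)
E
```

```text
[ 0.4707 -0.1181  0.006 ] -3.6983658320276662 -3.0128472349031483 [np.float64(0.0508), np.float64(0.0315), np.float64(0.0507), np.float64(0.0311)]
[ 0.4741 -0.0577  0.006 ] -3.0587799810409924 -3.34023525898985 [np.float64(0.0511), np.float64(0.0314), np.float64(0.0512), np.float64(0.0316)]
-3.2259753267543374 0.060562190588835926
atblank False t32.5 p [0.4732 0.2235 0.0926] r [-179.99    0.    -98.  ] F [-0.2 -0.1  0.2] T [ 0.01 -0.03  0.02] w 0.0383 gf 0 q [ 11.  -3. -26.  67.   0. -71.]
grip t33.0 p [0.4735 0.2236 0.0931] r [-1.7994e+02  2.0000e-02 -9.8000e+01] F [-1.3 -0.1  5.2] T [-0.    0.15  0.06] w 0.0239 gf 59 q [ 11.  -3. -26.  67.   0. -71.]
up t33.8 p [0.4728 0.2234 0.1593] r [ 1.7995e+02 -2.0000e-02 -9.8000e+01] F [-0.8 -0.9 -0.1] T [-0.   -0.   -0.03] w 0.0237 gf 59 q [ 11.  -6. -22.  75.   0. -71.]
```

Run:
```python
from h import *
pk=np.load("pk.npy")[0]; th=np.radians(-3.2); s=pk+.008*np.array([np.cos(th),np.sin(th)])
robot.move_pose([.44,.05,.2],down(-140))
robot.move_pose([*s,.16],down(-183.2))
robot.line_to([*s,.12],vel=.1); robot.pause(.4); st(s)
grab("wrist","w4")
f=cv2.imread("pics/w4_raw.png")[100:300,130:396]
cv2.imwrite("pics/w4c.png",cv2.resize(f,None,fx=3,fy=3,interpolation=cv2.INTER_CUBIC))
```

```text
[ 0.47866803 -0.11856372] t36.3 p [ 0.4788 -0.1187  0.1203] r [-1.7999e+02  2.0000e-02  1.7680e+02] F [-0.4  0.6 -0.7] T [-0.06  0.01 -0.04] w 0.0238 gf 59 q [-29. -10. -29.  71.  -0. -26.]
```

View pics/w4c.png

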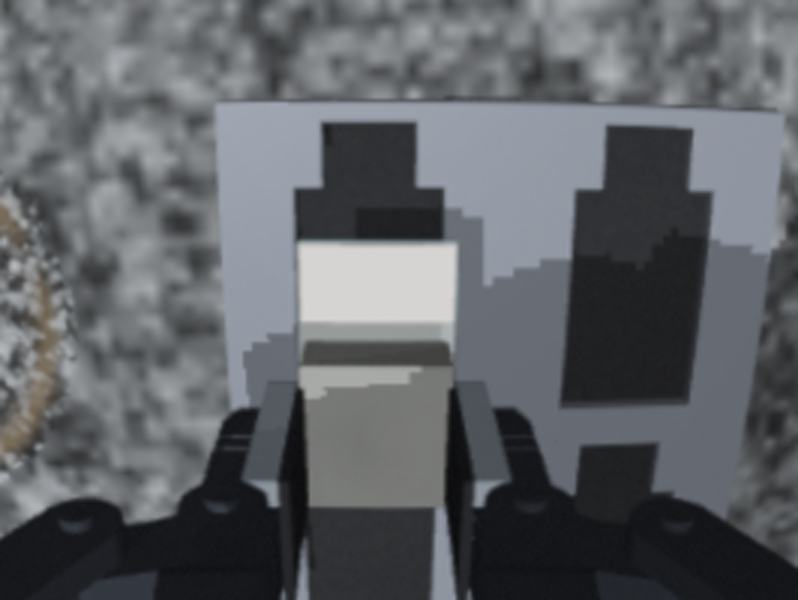

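The picture shows blank A in the grip, level, with its label end at crop (298,240)-(458,241). The scoop edge of the target recess is at (295,187)-(444,189). The right-hand recess is at (575,190), (712,192), (690,402) and (561,406).

Run:
```python
from h import *
c=cal("w4"); P=lambda uv,z:px(c,np.array(uv)/3+[130,100],z,scale=1,wrist=True)[:,:2]
ang=lambda v:np.degrees(np.arctan2(v[1],v[0]))
e=P([[298,240],[458,241]],.0438); u=np.array([np.cos(np.radians(176.8)),np.sin(np.radians(176.8))])
print("label end",e.round(4),e.mean(0),ang(e[1]-e[0])-90,"blank centre",e.mean(0)-.024*u,np.linalg.norm(e[1]-e[0]))
r=P([[295,187],[444,189]],.007);print("recess end",r.round(4),ang(r[1]-r[0])-90,"centre",r.mean(0)-.026*u,np.linalg.norm(r[1]-r[0]))
q=P([[575,190],[712,192],[690,402],[561,406]],.006);print("right",q.mean(0),[np.linalg.norm(q[i]-q[i-1]).round(4) for i in range(4)],ang(q[1]-q[0])-90)
t=P([[216,101],[780,111]],.007);print("tray edge",t.round(4),ang(t[1]-t[0])-90,np.linalg.norm(t[1]-t[0]))
```

```text
label end [[ 0.445  -0.1287]
 [ 0.4467 -0.1013]] [ 0.44589295 -0.11496953] -3.563834703225382 blank centre [ 0.46985553 -0.11630925] 0.027438675993604524
recess end [[ 0.4435 -0.1323]
 [ 0.4457 -0.1009]] -4.002177074113433 centre [ 0.47060625 -0.11803074] 0.03144668181992156
right [ 0.47410621 -0.05767434] [np.float64(0.0514), np.float64(0.0319), np.float64(0.0515), np.float64(0.0322)] -3.099506836100119
tray edge [[ 0.4241 -0.1475]
 [ 0.4311 -0.0248]] -3.250966889250634 0.12285688959723506
```

Run:
```python
from h import *
s=np.array([.47935,-.1204])
robot.line_to([*s,.100],vel=.05); robot.pause(.3); st()
g=robot.line_to([*s,.0815],vel=.015,guard=4); st("low",g)
```

```text
t37.2 p [ 0.4795 -0.1205  0.1003] r [-1.7999e+02  2.0000e-02  1.7680e+02] F [-0.   0.3  0.6] T [ 0.01 -0.03  0.06] w 0.0241 gf 59 q [-29.  -9. -30.  68.  -0. -26.]
low True t38.3 p [ 0.4792 -0.1204  0.0821] r [ 1.7999e+02 -2.0000e-02  1.7680e+02] F [ 0.  -0.1  6. ] T [ 0.07  0.08 -0.04] w 0.0240 gf 60 q [-29.  -8. -31.  66.  -0. -26.]
```

Run:
```python
from h import *
robot.set_gripper(.036); robot.pause(.1); st("rel")
robot.line_to([.47935,-.1204,.16],vel=.1)
robot.move_pose([.44,.05,.2],down(-140))
pick([.5535,.143],-97.5)
robot.move_pose([.44,.05,.2],down(-140))
s=[.4825,-.0600]
robot.move_pose([*s,.16],down(-183.2))
robot.line_to([*s,.12],vel=.1); robot.pause(.4); st(s)
grab("wrist","w5")
f=cv2.imread("pics/w5_raw.png")[100:300,130:396]
cv2.imwrite("pics/w5c.png",cv2.resize(f,None,fx=3,fy=3,interpolation=cv2.INTER_CUBIC))
```

```text
rel t38.7 p [ 0.4786 -0.12    0.0812] r [ 1.7995e+02 -1.0000e-01  1.7680e+02] F [ 0.5  0.  -0.3] T [-0.02 -0.03 -0.05] w 0.0359 gf 0 q [-29.  -8. -31.  66.  -0. -26.]
atblank False t42.5 p [0.5536 0.143  0.0927] r [-179.99    0.    -97.5 ] F [-0.5 -0.8  0. ] T [-0.02  0.01 -0.05] w 0.0376 gf 0 q [  1.   5. -17.  67.  -0. -81.]
grip t43.0 p [0.5539 0.1431 0.0931] r [-1.7994e+02  1.0000e-02 -9.7500e+01] F [ 0.1 -0.5  6. ] T [0.03 0.16 0.04] w 0.0242 gf 59 q [  1.   5. -17.  67.  -0. -81.]
up t43.8 p [0.5532 0.143  0.1593] r [ 1.7995e+02 -1.0000e-02 -9.7500e+01] F [-0.8  0.1 -0.5] T [-0.02  0.   -0.01] w 0.0243 gf 59 q [  1.   2. -13.  74.  -0. -81.]
[0.4825, -0.06] t46.0 p [ 0.4827 -0.0601  0.1203] r [-1.7999e+02  3.0000e-02  1.7680e+02] F [ 0.1  0.5 -1.3] T [0.01 0.05 0.  ] w 0.0241 gf 59 q [-23. -11. -30.  71.   0. -19.]
```

View pics/w5c.png

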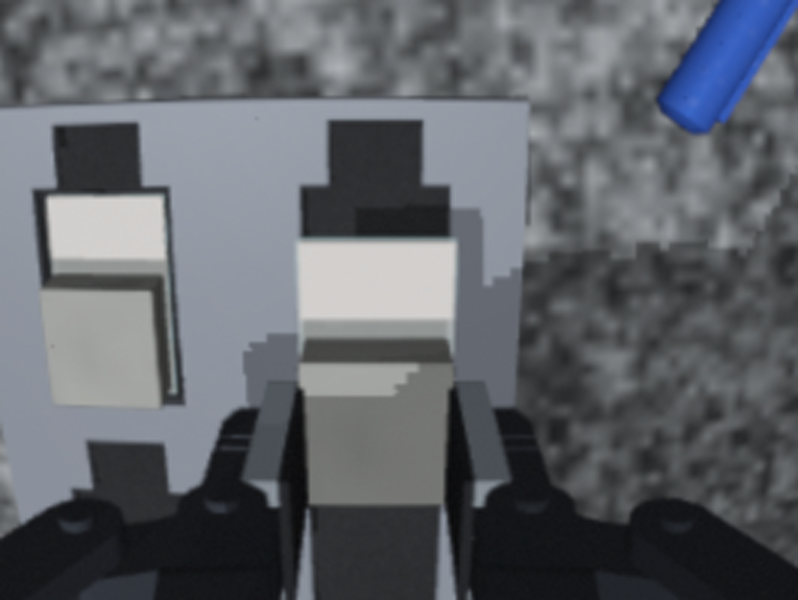

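Blank A lies flat in its recess with the label at the scoop. Blank B is in the grip with its label end at crop (297,239)-(457,239), and the edge of its recess is at (301,186)-(449,187).

Run:
```python
from h import *
c=cal("w5"); P=lambda uv,z:px(c,np.array(uv)/3+[130,100],z,scale=1,wrist=True)[:,:2]
u=np.array([np.cos(np.radians(176.8)),np.sin(np.radians(176.8))])
b=P([[297,239],[457,239]],.0438).mean(0)-.024*u; r=P([[301,186],[449,187]],.007).mean(0)-.026*u
d=r-b; print(d, b, r)
s=np.array([.4825,-.06])+d*(np.linalg.norm(d)<.004)
robot.line_to([*s,.100],vel=.05); robot.pause(.3)
g=robot.line_to([*s,.0815],vel=.015,guard=4); st("low",g)
if robot.observe()["tool_pos"][2]<.0835:
    robot.set_gripper(.036); robot.pause(.1); st("rel")
    robot.line_to([*s,.16],vel=.1)
    robot.move_pose([.44,-.09,.25],down(180)); robot.pause(.3)
    grab("wrist","w6",(190,100,360,228),4.7); grab("top","top6")
```

```text
[ 0.00077013 -0.00038019] [ 0.47342761 -0.0578761 ] [ 0.47419774 -0.05825629]
low True t48.0 p [ 0.4832 -0.0603  0.0821] r [ 1.800e+02 -2.000e-02  1.768e+02] F [-0.2 -0.8  5.5] T [0.03 0.05 0.03] w 0.0242 gf 60 q [-23.  -9. -33.  67.  -0. -19.]
rel t48.4 p [ 0.4825 -0.06    0.0812] r [ 1.7996e+02 -1.1000e-01  1.7680e+02] F [ 0.2  0.5 -0.4] T [ 0.04 -0.01  0.04] w 0.0355 gf 0 q [-23.  -9. -33.  67.   0. -19.]
```

View pics/w6.png

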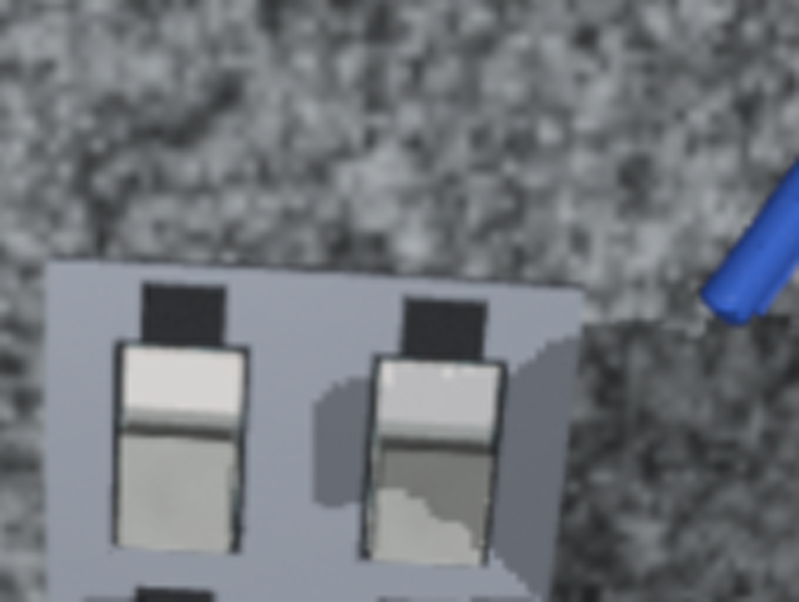

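Both blanks lie in their recesses, labels at the scoops. Next I fetch the plate.

Run:
```python
from h import *
robot.set_gripper(.045)
robot.move_pose([.4499,-.3299,.20],down(180))
robot.line_to([.4499,-.3299,.1040],vel=.08); robot.pause(.2); st()
robot.set_gripper(0.); robot.pause(.3); st("grip")
robot.line_to([.4499,-.3299,.12],vel=.05); st("up")
robot.line_to([.45,-.33,.22],vel=.12)
robot.line_to([.46,.10,.22],vel=.2,rotation=down(175))
robot.line_to([.511,.1735,.20],vel=.15,rotation=down(170.3)); robot.pause(.5)
robot.line_to([.511,.1735,.165],vel=.05); robot.pause(.4); st("above")
grab("wrist","w7",(120,60,420,285),2.66)
```

```text
t53.0 p [ 0.4501 -0.3301  0.1044] r [-1.7997e+02  2.0000e-02  1.8000e+02] F [ 0.8  0.1 -0.3] T [-0.08 -0.    0.03] w 0.0452 gf 0 q [-50.   2. -19.  68.  -0. -50.]
grip t53.7 p [ 0.45   -0.3299  0.1042] r [-1.7999e+02  1.0000e-02 -1.7999e+02] F [-1.3  1.6  4.9] T [0.4  0.33 0.01] w 0.0110 gf 59 q [-50.   2. -19.  68.   0. -50.]
up t54.2 p [ 0.4499 -0.33    0.12  ] r [-1.7999e+02  1.0000e-02  1.8000e+02] F [ 0.   0.1 -6.1] T [-0.04  0.02  0.01] w 0.0108 gf 58 q [-50.   2. -18.  70.   0. -50.]
above t60.0 p [0.5111 0.1735 0.1651] r [1.800e+02 1.000e-02 1.703e+02] F [-0.6  0.7 -5.3] T [-0.    0.01  0.01] w 0.0109 gf 58 q [  5.  -3. -18.  75.   0.  15.]
```

View pics/w7.png

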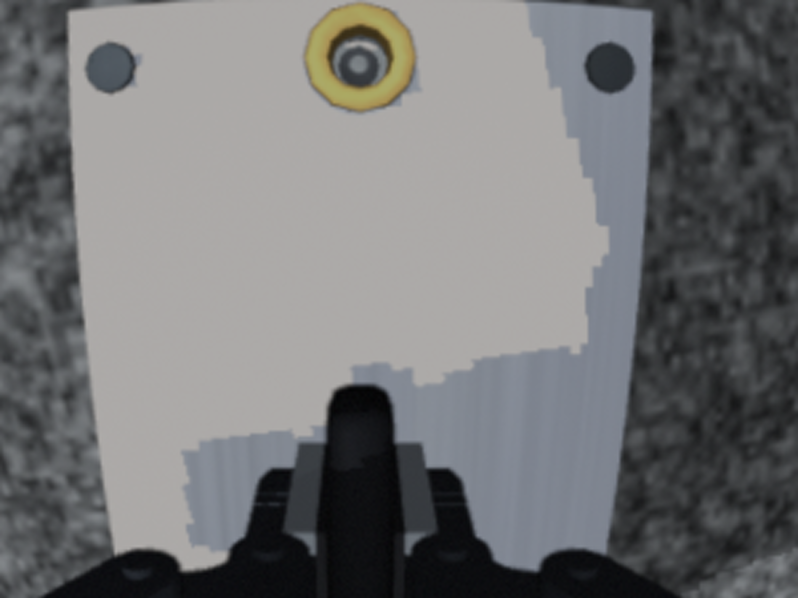

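The near dowel shows centred through the near bush at (359,62), so the alignment is good and I can lower the plate.

Run:
```python
from h import *
for z in (.15,.145,.14,.135,.13,.125,.121,.1185):
    g=robot.line_to([.511,.1735,z],vel=.03,guard=10); s=st(z,g)
    if g and z>.122: break
```

```text
0.15 False t60.7 p [0.511  0.1735 0.15  ] r [ 1.800e+02 -1.000e-02  1.703e+02] F [-0.2  0.2 -5.5] T [-0.    0.   -0.02] w 0.0105 gf 58 q [  5.  -3. -19.  73.   0.  15.]
0.145 False t61.0 p [0.5108 0.1735 0.1448] r [-1.7999e+02 -2.0000e-02  1.7030e+02] F [ 0.6 -0.2 -6. ] T [ 0.04 -0.03 -0.01] w 0.0110 gf 58 q [  5.  -3. -20.  73.   0.  15.]
0.14 False t61.3 p [0.5108 0.1735 0.1397] r [-1.7999e+02 -3.0000e-02  1.7030e+02] F [ 0.3 -0.3 -5.9] T [0.03 0.05 0.03] w 0.0108 gf 58 q [  5.  -2. -20.  72.   0.  15.]
0.135 False t61.6 p [0.5108 0.1735 0.1347] r [-1.7999e+02 -3.0000e-02  1.7030e+02] F [-0.5 -0.4 -6. ] T [ 0.02 -0.04  0.  ] w 0.0105 gf 58 q [  5.  -2. -20.  72.   0.  15.]
0.13 False t61.9 p [0.5109 0.1735 0.1297] r [-1.800e+02 -2.000e-02  1.703e+02] F [-0.1  0.5 -5.1] T [-0.01  0.01 -0.04] w 0.0110 gf 58 q [  5.  -2. -21.  71.   0.  15.]
0.125 False t62.2 p [0.511  0.1735 0.1247] r [-1.800e+02 -1.000e-02  1.703e+02] F [-1.  -0.1 -5.8] T [-0.06  0.17 -0.03] w 0.0104 gf 58 q [  5.  -2. -21.  71.   0.  15.]
0.121 False t62.5 p [0.511  0.1735 0.1207] r [ 1.800e+02 -1.000e-02  1.703e+02] F [-1.3 -0.7 -5.8] T [-0.08  0.13  0.06] w 0.0109 gf 58 q [  5.  -2. -21.  70.   0.  15.]
0.1185 False t62.8 p [0.511  0.1735 0.1184] r [-179.99   -0.    170.3 ] F [-0.8  0.2 -5.8] T [-0.08  0.16  0.07] w 0.0111 gf 59 q [  5.  -2. -22.  70.  -0.  15.]
```

Run:
```python
from h import *
g=robot.line_to([.511,.1735,.1155],vel=.01,guard=8); s=st("seat",g); z=s["tool_pos"][2]
robot.set_gripper(.045); robot.pause(.1); z=max(z,.1165)
robot.line_to([.511,.1735,z],vel=.03); robot.set_gripper(0.); robot.pause(.2); st("regrip")
for y in list(range(160,89,-10))+[86,83,81,79.5]:
    robot.line_to([.511,.1735,z],vel=.03,rotation=down(y)); s=st(y)
    if abs(s["torque"][2])>.7: break
```

```text
seat True t63.0 p [0.511  0.1735 0.1182] r [-1.7999e+02  1.0000e-02  1.7030e+02] F [-0.4 -0.6  5.4] T [-0.04  0.14  0.05] w 0.0108 gf 60 q [  5.  -2. -22.  70.  -0.  15.]
regrip t64.4 p [0.511  0.1735 0.1183] r [-179.94   -0.21  170.31] F [-1.7  0.2  2.6] T [-0.01  0.28  0.01] w 0.0105 gf 59 q [  5.  -1. -21.  70.  -0.  15.]
160 t64.7 p [0.5108 0.1737 0.1183] r [ 1.7999e+02 -2.0000e-02  1.6019e+02] F [-3.   1.4  4.2] T [ 0.36  0.72 -0.11] w 0.0108 gf 59 q [  5.  -2. -22.  70.   0.  25.]
150 t65.0 p [0.5109 0.1738 0.1183] r [ 1.7997e+02 -3.0000e-02  1.5032e+02] F [-2.8  3.4  4. ] T [ 0.82  0.74 -0.09] w 0.0108 gf 59 q [  5.  -2. -22.  70.   0.  35.]
140 t65.3 p [0.511  0.1739 0.1183] r [ 1.7995e+02 -3.0000e-02  1.4026e+02] F [-1.6  4.7  4.5] T [ 1.07  0.62 -0.13] w 0.0107 gf 59 q [  5.  -2. -22.  70.   0.  45.]
130 t65.7 p [0.5112 0.1741 0.1183] r [ 1.7993e+02 -5.0000e-02  1.3027e+02] F [-1.1  5.5  4. ] T [ 1.26  0.35 -0.12] w 0.0109 gf 59 q [  5.  -2. -22.  70.   0.  55.]
120 t66.0 p [0.5113 0.1741 0.1183] r [ 1.7992e+02 -5.0000e-02  1.2027e+02] F [0.3 4.8 1.5] T [ 1.26  0.23 -0.17] 
[... 470 characters left out ...]
0.39 -0.11] w 0.0105 gf 59 q [  5.  -2. -22.  70.   0.  95.]
86 t67.2 p [0.5118 0.174  0.1184] r [ 1.799e+02 -9.000e-02  8.626e+01] F [1.8 5.3 0.3] T [ 1.28 -0.43 -0.14] w 0.0110 gf 58 q [  5.  -2. -22.  70.   0.  99.]
83 t67.5 p [0.5118 0.174  0.1183] r [ 1.799e+02 -9.000e-02  8.327e+01] F [ 3.1  5.3 -0.4] T [ 1.24 -0.45 -0.13] w 0.0111 gf 58 q [  5.  -2. -22.  70.   0. 102.]
81 t67.7 p [0.5118 0.1739 0.1183] r [ 1.799e+02 -1.000e-01  8.128e+01] F [3.4 6.  0.8] T [ 1.25 -0.53 -0.15] w 0.0108 gf 58 q [  5.  -2. -22.  70.   0. 104.]
79.5 t68.0 p [0.5118 0.1739 0.1183] r [ 1.799e+02 -9.000e-02  7.981e+01] F [ 3.3  5.4 -0.8] T [ 1.14 -0.5   0.33] w 0.0107 gf 59 q [  5.  -2. -22.  70.   0. 105.]
```

Run:
```python
from h import *
p=robot.observe()["tool_pos"]
robot.set_gripper(.05); robot.pause(.2)
robot.line_to([p[0],p[1],.25],vel=.1)
robot.move_pose([.42,.04,.32],down(120)); robot.pause(.3)
grab("wrist","w8"); st()
```

```text
t71.4 p [0.4201 0.0403 0.3197] r [-1.7998e+02 -2.0000e-02  1.2002e+02] F [0.9 0.  0.5] T [ 0.   -0.01  0.  ] w 0.0501 gf 0 q [-12. -25. -21.  94.   0.  48.]
```

View pics/w8.png

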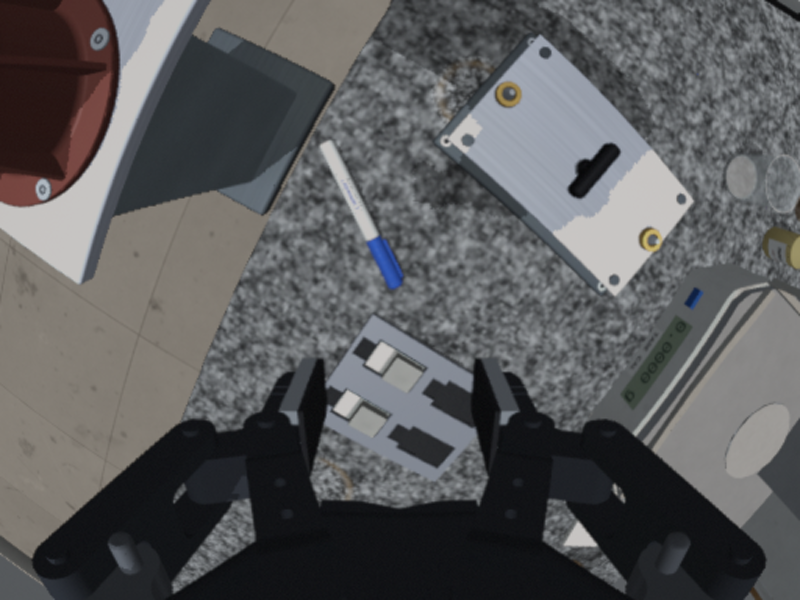

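The plate is seated with the bar across it, along its x axis, near (595,170). Both blanks, at (395,365) and (360,412), are flat in their recesses, so I'm handing in.

```bash
python3 -c "
from plant import robot
print(robot.job_done())"
```

```text
the job is handed in; nothing more can be done
None
```

I handed the job in: both bonded blanks the jig held lie flat in the tray with their labels at the scoops, and the plate is back down on the dowels with the handle turned clockwise to its stop; the hand-in returned no pass or fail.

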